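# Tea kit and cook's kit at the back gate

## Task

Make up the two kits from the stock on the table: on the blue tray the tea kit, with the mug on the round mark, the green tea tin squarely on the square mark and the short wooden spoon lengthways on the stripe; on the orange tray the cook's kit, with the black-lidded salt jar on the round mark and the long wooden spoon lengthways on the stripe (either spoon may point either way). Everything should lie or stand upright wholly within its white mark, let go of and at rest. Do not drop or tip the mug, and leave the red-lidded pepper jar standing where it is.

Things in the scene. Friction and masses are not known exactly. Their poses are not given: they have to be found in the camera images.
- blue_tray: Blue shallow tray, 280 (x) x 180 (y) mm, fixed; floor 6 mm above the table, rim 8 mm wide, its top 11 mm above the table. Origin: centre of its underside, z up. White marks on its floor: disc 90 mm across at x -70, y +36 (mug); square 79 x 79 mm, sides along x and y, at x +70, y +36 (tea tin); stripe 184 x 64 mm, long along x, at x 0, y -46 (short spoon).
- orange_tray: Orange shallow tray, 280 (x) x 180 (y) mm, fixed; floor 6 mm above the table, rim 8 mm wide, its top 11 mm above the table. Origin: centre of its underside, z up. White marks on its floor: disc 80 mm across at x +70, y +36 (salt jar); stripe 254 x 64 mm, long along x, at x 0, y -46 (long spoon).
- mug: White ceramic mug, open at the top, 66 mm diameter at the rim, 80 mm tall, wall 4 mm, one handle on its +y side reaching about 30 mm out from the wall; grip it across its x axis to stay clear of the handle. Origin at the centre of its underside, z up. About 220 g.
- tea_tin: Square green tin with a brass-coloured lid, 56 x 56 mm, 75 mm tall, sides along its x and y. Origin at the centre of its underside, z up. About 150 g.
- salt_jar: Round jar, off-white with a black lid, 56 mm diameter, 75 mm tall, straight-sided, about 180 g. Origin at the centre of its underside, z up.
- short_spoon: Short, darker wooden spoon, 160 mm long, lying flat along its x, bowl (40 mm wide, 56 long, 15 high) at +x. Handle a 14 mm round bar (16 mm wide flats under it), axis 8 mm and top 15 mm up. Origin under the middle of its length, on the handle, a good place to grip; z up. Starts roughly along world y. About 32 g.
- long_spoon: Long, pale wooden spoon, 230 mm long, lying flat along its x, bowl (40 mm wide, 56 long, 15 high) at +x. Handle a 14 mm round bar (16 mm wide flats under it), axis 8 mm and top 15 mm up. Origin under the middle of its length, on the handle, a good place to grip; z up. Starts roughly along world y. About 46 g.
- pepper_jar: Round jar, dark brown with a red lid; not part of either kit, to be left alone, 56 mm diameter, 75 mm tall, straight-sided, about 180 g. Origin at the centre of its underside, z up.
Not all that is in view belongs to the job. Leave any purple look-alike of the mug alone. Several things look just like the tea_tin: the one meant starts farthest from the robot's base.

How it is judged:
By the outcome, as a careful person would: the job done as asked, in the order asked, and still so for the second after the job is handed in, with the robot touching nothing.
It also fails if it takes over 131 s, if anything falls off the work surface, if the arm or the gripper's body presses on something with over 40 N, if the wrist force passes 120 N, or if a joint passes its speed limit or range.

## Robot

A 6-joint arm with a two-finger parallel gripper is mounted at the origin on the work surface. World frame = base frame: x ahead of the robot, y to its left, z up, the work surface at z = 0. Lengths are in m, angles in rad, forces in N, time in s.
With the tool pointing down it reaches from about 0.3 to 0.875 m from the base axis. Payload 6.4 kg.
Tool frame: the origin (TCP) lies on the centre line of the jaws, within the pads' length; the fingertips stand 22 mm ahead of it and the grasp point (between the pads) lies 3 mm ahead of it; z points along the fingers, y is the line along which they close (so a half turn about z gives the same grasp; the last joint's range is limited). The gripper opens to 85 mm and grips with 20 to 120 N. Pads are 22 mm wide; open, the fingers measure 114 mm over their backs; the gripper's body (76 mm by 85 mm) begins 54 mm behind the grasp point. The pads swing forward as they close: fully open they stand 13 mm farther back than shut.
Start: joints at [0.921, 0.181, 1.607, -0, 1.354, -0.206], TCP at [0.247, 0.519, 0.253] pointing down, gripper open.
Joint ranges: [-2.99, 2.99], [-0.89, 2.07], [0.3, 2.58], [-1.14, 4.28], [0, 2.63], [-3.12, 3.12]. Speed limits (rad/s): [2.57, 2.57, 3.01, 3.14, 3.14, 3.14].

## Interface

Orientations are given as a unit quaternion [w, x, y, z].
In Python, from bench import ctrl gives the robot as it stands. The module is installed in compiled form; this text tells all that it offers.
- The arm moves only by the tool servo_tool, never from a script. Its argument "commands" is a list of rows, each a list of 3 entries, a list of its own where there are three numbers: the shift along the tool's x, y, z in mm, then the turn about the tool's z in rad, then the finger opening in mm, from 0 to 85.4. In form: [[[dx, dy, dz], turn, jaw], ...]. A call has 1 to 20 rows; each row shifts and turns the commanded pose from where the row before left it, along the tool's axes as they then stand; what a row does not reach is not made up. A row lasts 1/8 s, in which the tool goes at most 62.5 mm and 10.7 degrees, less where a joint would pass 70% of its speed; a pose out of reach is approached as far as the arm can. A call with a gripper value outside its range is refused whole. The fingers move at their own pace and stop on an object; the grip force is fixed at half the most. Time passes only in rows, so rows that do not move let the fingers close. It gives the time, the measured TCP pose, the force, the opening and the grip force at its end, in the units of the state.
- ctrl.get_obs(): the state, without advancing time (a new reading comes with each control period).
- ctrl.camera(name): name is "scene" or "side" or "wrist"; returns a dict with "color" (384x512x3 uint8, red, green, blue), "z_map" (384x512 float32, m along the optical axis (not along the pixel's ray), 0 where there is no reading), "fx", "fy", "cx", "cy" (pixels), "R" (3x3) and "t" (3): a world point X has camera coordinates R X + t. Camera axes: x right, y down, z forward; pixel columns grow to the right and rows downward; lengths in m; the calibration is good to about 2 mm. A picture is of the moment at which its call begins.
- ctrl.hand_in(): hands the job in; it is judged then, once.
The state is a dict: "time_s": time; "q": joint angles; "dq": joint speeds; "joint_efforts": joint torques, N m; "eef_pos": TCP position; "eef_rot": TCP orientation; "wrist_force": force on the tool from outside, world axes, zero at the start; "torque": the same for the moment, N m; "opening": opening from 0.0 (shut) to 1.0 (fully open); "grasp_force": force on a finger pad.
Only numpy, scipy, OpenCV 4.12 (cv2) and the standard library are available. Lean on these libraries where they do the work, as an engineer would, in place of code of your own. Each camera call takes 0.05 s, during which the arm holds its last target. There are 200 camera calls.

## Working session

There is one attempt and no reset: what is moved stays moved. The work goes in short steps, Python scripts to look and compute and a tool call to move; the robot and the scene stay as the last step left them, time stands still between calls to the robot, and variables do not carry over. Pictures are saved under pics/ and viewed, at most 14 in all, crops included, and the job is handed in when it is done.

Besides the shell and the picture viewer there is one more tool, called after ">>>" in YAML: its name, and indented under it one key for each argument. servo_tool: Moves the arm, as the interface text tells. Its arguments: {"type":"object","properties":{"commands":{"type":"array"}},"required":["commands"]}

```bash
mkdir -p pics; cat > h.py <<'E'
import numpy as np, cv2
from bench import ctrl
def shot(cam,fn=None):
    c=ctrl.camera(cam)
    np.savez('/tmp/'+cam+'.npz',**c)
    if fn: cv2.imwrite('pics/'+fn,cv2.resize(c['color'][:,:,::-1],(800,600)))
    return c
def load(cam): return dict(np.load('/tmp/'+cam+'.npz'))
def cloud(c):
    z=c['z_map'].astype(float);v,u=np.mgrid[:z.shape[0],:z.shape[1]]
    P=np.stack([(u-c['cx'])/c['fx']*z,(v-c['cy'])/c['fy']*z,z],-1)
    W=(P-c['t'])@c['R']; W[z==0]=np.nan
    return W
E
python3 - <<'E'
from h import *
s=ctrl.get_obs();print(s['time_s'],s['eef_pos'],s['eef_rot'],s['opening'])
for n in('scene','side','wrist'):
    c=shot(n,n+'0.png');print(n,-c['R'].T@c['t'],c['R'][2],c['fx'])
E
```

```text
0.0 [0.24658401 0.51888711 0.25239596] [-3.43184673e-04  2.20090090e-01  9.75479169e-01 -7.90401560e-04] 1.0029150135738338
scene [1.28344448 0.78042344 0.86635337] [-0.59015161 -0.54304577 -0.5973461 ] 491.4268426253481
side [ 0.16154216 -0.78995122  0.51093932] [ 0.31624927  0.81383976 -0.48749486] 406.8176583279463
wrist [0.17460685 0.55300591 0.37195953] [ 0.28042677 -0.13480569 -0.95036217] 272.42492601298176
```

View pics/scene0.png

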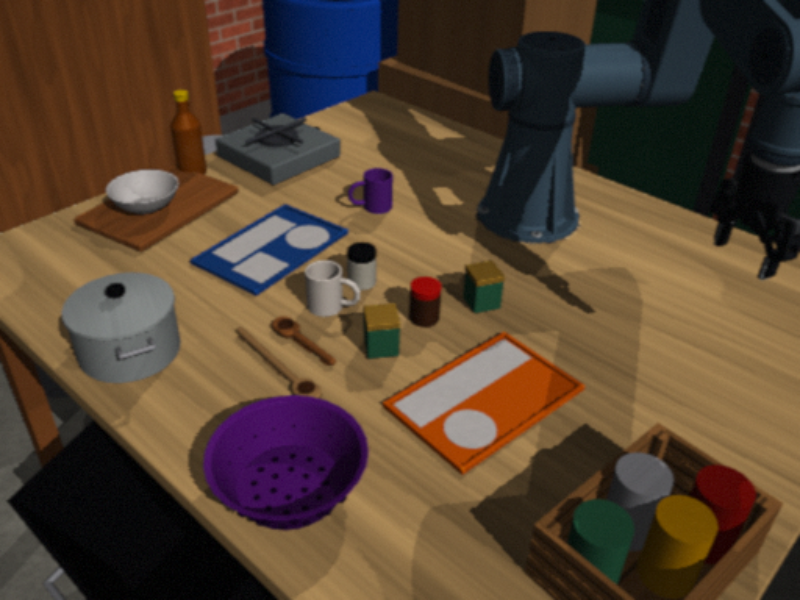

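View pics/side0.png

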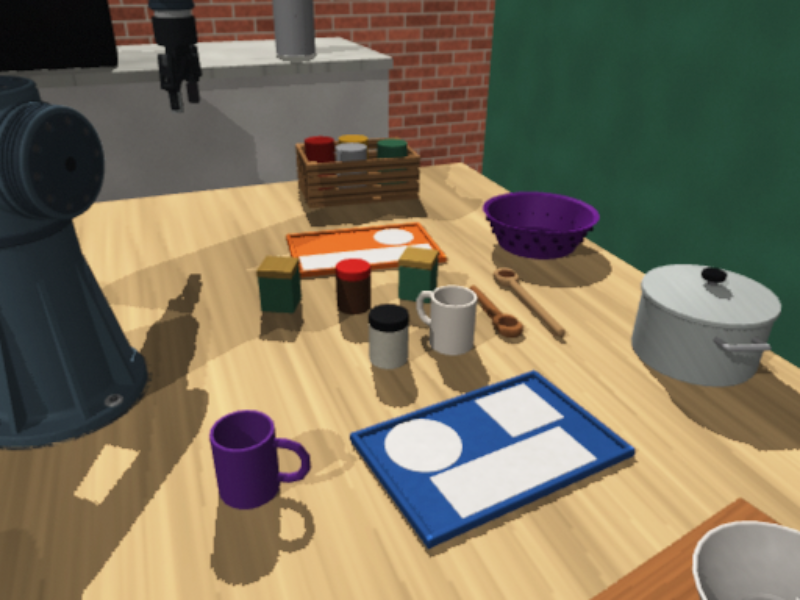

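Scene picture (800x600): the white mug is at (325,288) and the purple look-alike at (377,190). The green tins are at (382,331) and (484,287). The black-lid jar is at (362,265), and the red-lid pepper jar is at (425,301), to be left alone. The short dark spoon runs (285,325)-(332,362), and the long one (238,330)-(306,388). By the description I take the white mug, the tin at (382,331), which is farther from the base, and the black-lid jar. Next I measure them and take a close crop.

```bash
cat > m.py <<'E'
from h import *
# orthographic top view, 1px = 1 mm; x 0.2..0.8 (up = +x), y 0.45..-0.35
def ortho(c,x0,x1,y0,y1,s=1000):
    W=cloud(c);H=int((x1-x0)*s);Wd=int((y1-y0)*s)
    im=np.zeros((H,Wd,3),np.uint8);zz=np.full((H,Wd),-1.)
    g=np.isfinite(W).all(-1)
    for p,col in sorted(zip(map(tuple,W[g]),map(tuple,c['color'][g])),key=lambda a:a[0][2]):
        r=int((x1-p[0])*s);q=int((y1-p[1])*s)
        if 0<=r<H and 0<=q<Wd: im[max(r-1,0):r+2,max(q-1,0):q+2]=col[::-1];zz[r,q]=p[2]
    return im
if __name__=='__main__':
    for n in('scene','side'):
        im=ortho(load(n),0.2,0.8,-0.35,0.45)
        for k in range(0,800,100): cv2.putText(im,f'{0.45-k/1000:.2f}',(k,10),0,.35,(0,255,255));cv2.line(im,(k,0),(k,600),(0,255,255),1)
        for k in range(0,600,100): cv2.putText(im,f'{0.8-k/1000:.2f}',(0,k+10),0,.35,(0,255,255));cv2.line(im,(0,k),(800,k),(0,255,255),1)
        cv2.imwrite(f'pics/ortho_{n}.png',im)
E
python3 m.py; python3 - <<'E'
from h import *
c=load('scene');cv2.imwrite('pics/crop0.png',cv2.resize(c['color'][150:270,145:335,::-1],(798,504),interpolation=cv2.INTER_CUBIC))
E
```

```text
(no output)
```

View pics/ortho_scene.png

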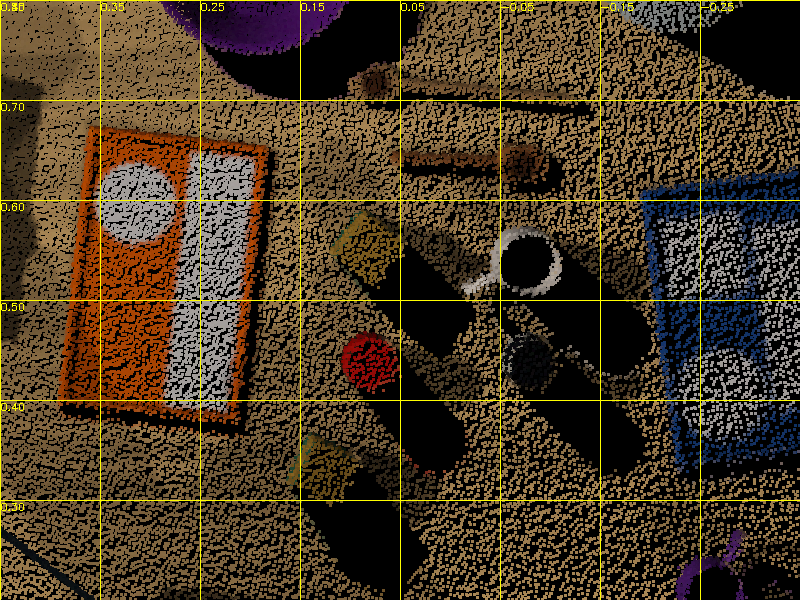

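View pics/crop0.png

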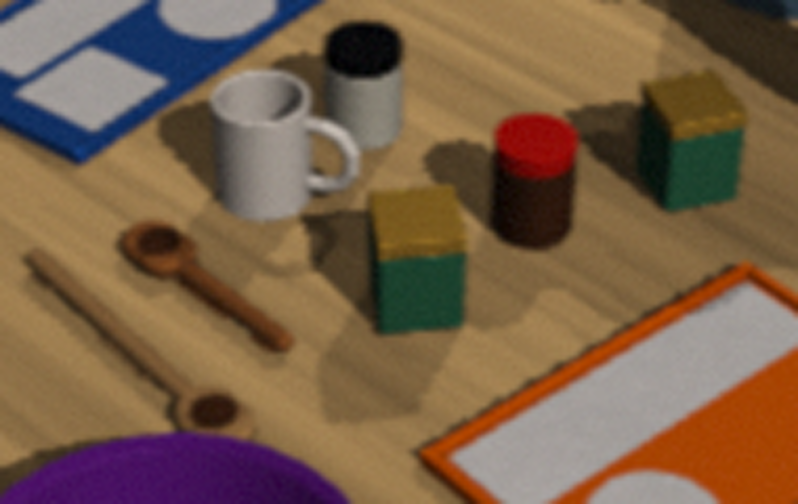

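The crop (scale 4.2) shows the mug at (260,145), black-lid jar (363,85), far tin (418,260), near tin (690,140), pepper (535,180), short spoon (160,240)-(285,345) and long spoon (35,255)-(215,410). The choices are confirmed, so I fit exact poses.

```bash
cat > fit.py <<'E'
from h import *
def pts(cs,x,y,r,z0,z1,colf=None):
    out=[]
    for c in cs:
        W=cloud(c);m=(np.hypot(W[...,0]-x,W[...,1]-y)<r)&(W[...,2]>z0)&(W[...,2]<z1)
        if colf: m&=colf(c['color'].astype(int))
        out.append(W[m])
    return np.vstack(out)
def circ(P):
    A=np.c_[2*P[:,:2],np.ones(len(P))];s=np.linalg.lstsq(A,(P[:,:2]**2).sum(1),rcond=None)[0]
    return s[:2],np.sqrt(s[2]+s[:2]@s[:2])
def rect(P): # trim then minAreaRect (mm, deg)
    (cx,cy),(w,h),a=cv2.minAreaRect((P[:,:2]*1000).astype(np.float32)); return np.round([cx,cy,w,h,a],1)
white=lambda c:(c.min(-1)>120)&(c.max(-1)-c.min(-1)<40)
E
cat > f0.py <<'E'
from fit import *
for n in('scene','side'):
    C=[load(n)];print(n)
    P=pts(C,.54,-.08,.05,.074,.09);print(' mug rim',circ(P),len(P),P[:,2].mean())
    c=circ(P)[0];Q=pts(C,*c,.08,.02,.068,white);Q=Q[(np.hypot(*(Q[:,:2]-c).T)>.045)];d=Q[:,:2].mean(0)-c;print(' handle dir',np.degrees(np.arctan2(d[1],d[0])),len(Q),np.hypot(*(Q[:,:2]-c).T).max())
    for nm,x,y in(('tin',.56,.085),('tin2',.335,.13),('salt',.44,-.08),('pep',.44,.08)):
        P=pts(C,x,y,.055,.068,.09);print(' ',nm,rect(P),(P[:,:2].min(0)+P[:,:2].max(0))/2,len(P),P[:,2].mean())
    for nm,x,y,r in(('short',.64,-.01,.1),('long',.71,-.03,.135)):
        P=pts(C,x,y,r,.006,.022);P=P[abs(P[:,0]-x)<.035];
        print(' ',nm,rect(P),'handle line fit',cv2.fitLine((P[:,:2]*1000).astype(np.float32),cv2.DIST_HUBER,0,.01,.01).ravel().round(3),P.min(0),P.max(0))
    for nm,x,y,r in(('o disc',.597,.313,.055),('b disc',.41,-.27,.06),('b sq',.54,-.25,.052)):
        P=pts(C,x,y,r,-.002,.014,white);k=P[:,:2];print(' ',nm,rect(P),circ(P[:1])[1] if 0 else k.mean(0),len(P))
    W=cloud(C[0]);col=C[0]['color'].astype(int);r,g,b=col[...,0],col[...,1],col[...,2]
    reg=(W[...,2]<.016)&(W[...,2]>-.005)
    for nm,m in(('blue',(b>r+40)&(b>g+25)&reg&(W[...,0]>.3)&(W[...,0]<.7)&(W[...,1]<-.15)),('orange',(r>g+60)&(b<60)&(g<110)&(r>120)&reg&(W[...,1]>.15)&(W[...,0]<.69))):
        m=cv2.morphologyEx(m.astype(np.uint8),cv2.MORPH_OPEN,np.ones((2,2)))>0
        print(' ',nm,rect(W[m]),m.sum())
E
python3 f0.py
```

```text
scene
 mug rim (array([ 0.53889463, -0.0763379 ]), np.float64(0.030669409660265053)) 123 0.07845920905683881
 handle dir 117.36317095319383 36 0.07341956618577039
  tin [552.   81.4  64.8  56.1  51.2] [0.55081377 0.08132293] 322 0.07448796168298896
  tin2 [328.7 125.7  62.   58.5  63. ] [0.33044011 0.12521179] 267 0.07439193142585641
  salt [437.7 -80.5  54.5  53.1  54.3] [ 0.43721581 -0.08212614] 187 0.07431757282885872
  pep [437.6  78.7  58.5  52.6  41.4] [0.4377728  0.07843594] 220 0.07425058039320045
  short [641.3 -19.9 157.2  39.5  83.9] handle line fit [ 3.90000e-02  9.99000e-01  6.41065e+02 -1.76310e+01] [ 0.61654093 -0.09796578  0.00600029] [0.65631431 0.05907283 0.02016714]
  long [715.5 -12.6 228.4  40.   88.8] handle line fit [ 8.10000e-02  9.97000e-01  7.11582e+02 -5.62700e+00] [ 0.69322462 -0.12640708  0.00601767] [0.7371236  0.10165318 0.01955446]
  o disc [593.  306.7  94.7  76.2  63.4] [0.596962   0.31317624] 626
  b disc [ 404.9 -277.9   94.5   88.8   81.6] [ 0.40756906 -0.27343359] 304
  b sq [ 544.  -255.5   78.1   82.7    9.3] [ 0.54411016 -0.25337813] 346
  blu
[... 579 characters left out ...]
 0.07502636387304512
  short [638.3 -24.1 158.9  39.   84.2] handle line fit [ 5.40000e-02  9.99000e-01  6.32357e+02 -3.78350e+01] [ 0.61415577 -0.10407354  0.00610201] [0.65306978 0.05555434 0.01926208]
  long [709.8 -15.8 228.   37.3  86.1] handle line fit [ 9.60000e-02  9.95000e-01  7.02415e+02 -3.11740e+01] [ 0.68978087 -0.12933549  0.0062764 ] [0.73399874 0.09806386 0.01942177]
  o disc [594.6 310.3  73.5  75.8  24.4] [0.59530515 0.3101466 ] 180
  b disc [ 406.2 -274.9   90.4  110.4    8.1] [ 0.40518598 -0.27738896] 1397
  b sq [ 543.1 -249.3   80.7   94.2    8.5] [ 0.54277204 -0.25644618] 1007
  blue [ 479.2 -304.7  280.5  175.2    7.8] 5718
  orange [519.7 234.3 273.5 272.1  83.9] 321
```

View pics/ortho_side.png

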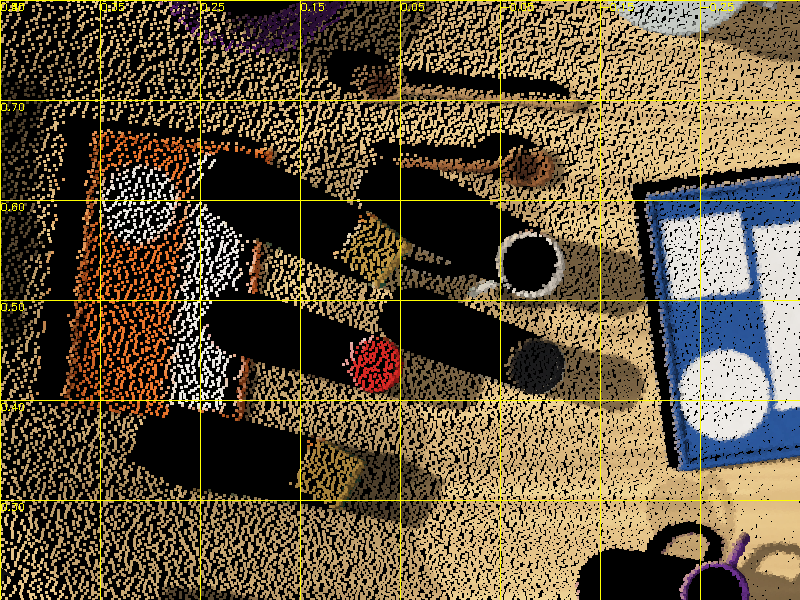

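Both top views agree to within about 4 mm, so I'll average the cameras. The orange disc is at ortho (137,203), blue disc (722,395) and blue square (705,255). Next I refine the tray marks on the known plane z = 6 mm.

```bash
cat > marks.py <<'E'
from fit import *
def plane(c,uv,z):
    d=np.c_[(uv[:,0]-c['cx'])/c['fx'],(uv[:,1]-c['cy'])/c['fy'],np.ones(len(uv))]@c['R'];o=-c['R'].T@c['t']
    return o+d*((z-o[2])/d[:,2])[:,None]
if __name__=='__main__':
  for n in('scene','side'):
    c=load(n);W=cloud(c);m=white(c['color'].astype(int))&(W[...,2]<.02)&(W[...,0]>.3)&(W[...,0]<.7)&(abs(W[...,1])>.15)&(abs(W[...,1])<.42)
    k,L,st,_=cv2.connectedComponentsWithStats(m.astype(np.uint8),connectivity=4)
    for i in range(1,k):
        if st[i,4]<150: continue
        v,u=np.nonzero(L==i);P=plane(c,np.c_[u,v].astype(float),.006)
        print(n,rect(P),'cen',(P.mean(0)*1000).round(1)[:2],st[i,4])
E
python3 marks.py
```

```text
scene [ 485.3 -345.7  181.9   62.7    7.6] cen [ 489. -345.] 583
scene [ 405.4 -273.6   83.7   84.2   76.6] cen [ 406.3 -272.8] 295
scene [ 544.1 -255.4   77.    77.1    7.5] cen [ 544.6 -254.4] 355
scene [517.3 239.7  62.4 252.2  83.5] cen [524.5 239.7] 1619
scene [596.5 314.6  75.5  74.3  40.1] cen [596.5 314.4] 606
side [598.2 315.9  64.2  73.   70. ] cen [597.3 315.3] 178
side [495.9 247.5  56.4 204.2  83.7] cen [488.5 250.5] 447
side [ 545.4 -254.2   79.9   80.7    7.1] cen [ 544.8 -255.9] 1038
side [ 406.3 -272.    88.9   89.7   69.4] cen [ 405.4 -274. ] 1316
side [ 486.4 -344.7  185.3   65.3    7.4] cen [ 481.6 -346.5] 2821
```

```bash
cat > go.py <<'E'
import sys,numpy as np
from bench import ctrl
from scipy.spatial.transform import Rotation as Ro
x,y,z,phi=map(float,sys.argv[1:5])
s=ctrl.get_obs();p=np.array(s['eef_pos']);R=Ro.from_quat(np.roll(s['eef_rot'],-1)).as_matrix()
ay=np.degrees(np.arctan2(R[1,1],R[0,1]));t=(ay-phi+90)%180-90   # +turn = clockwise from above
R2=R@Ro.from_euler('z',t,degrees=True).as_matrix()
print('t',s['time_s'],'p',p.round(4),'yaw_y',ay.round(1),'q6',round(s['q'][5],2),'tilt',R[:,2].round(3))
print('turn first',np.radians(t).round(4),'or',np.radians(t-np.sign(t)*180).round(3),'then shift mm',((np.array([x,y,z])-p)@R2*1000).round(1))
E
python3 go.py .5375 -.078 .16 27.4
```

```text
t 0.15 p [0.2466 0.519  0.2526] yaw_y 64.6 q6 -0.21 tilt [-0.001 -0.001 -1.   ]
turn first 0.6488 or -2.493 then shift mm [-663.8  -16.4   93. ]
```

>>> servo_tool:
  commands:
    - [[0,0,0],0.1622,85]
    - [[0,0,0],0.1622,85]
    - [[0,0,0],0.1622,85]
    - [[0,0,0],0.1622,85]
    - [[-45,-1,0],0,85]
    - [[-45,-1,0],0,85]
    - [[-45,-1,0],0,85]
    - [[-45,-1,0],0,85]
    - [[-45,-1,0],0,85]
    - [[-45,-1,0],0,85]
    - [[-45,-1,0],0,85]
    - [[-45,-1,0],0,85]
    - [[-45,-1,0],0,85]
    - [[-45,-1,0],0,85]
    - [[-45,-1,0],0,85]
    - [[-45,-1,0],0,85]
    - [[-45,-1,30],0,85]
    - [[-45,-1,30],0,85]
    - [[-34,-2,33],0,85]
    - [[0,0,0],0,85]

```text
time_s: 2.65
eef_pos: [0.5367, -0.0789, 0.1569]
eef_rot: [-0.003, 0.521, 0.854, -0.001]
wrist_force: [-0.2, -1.1, -0.5]
opening: 0.995
grasp_force: 0.0
```

```bash
python3 go.py .5375 -.078 .053 27.4; python3 -c "
from h import *
shot('wrist','w1.png')"
```

```text
t 2.65 p [ 0.5367 -0.0789  0.1569] yaw_y 27.2 q6 -0.84 tilt [-0.006  0.002 -1.   ]
turn first -0.0031 or 3.138 then shift mm [  0.    1.6 103.9]
```

View pics/w1.png

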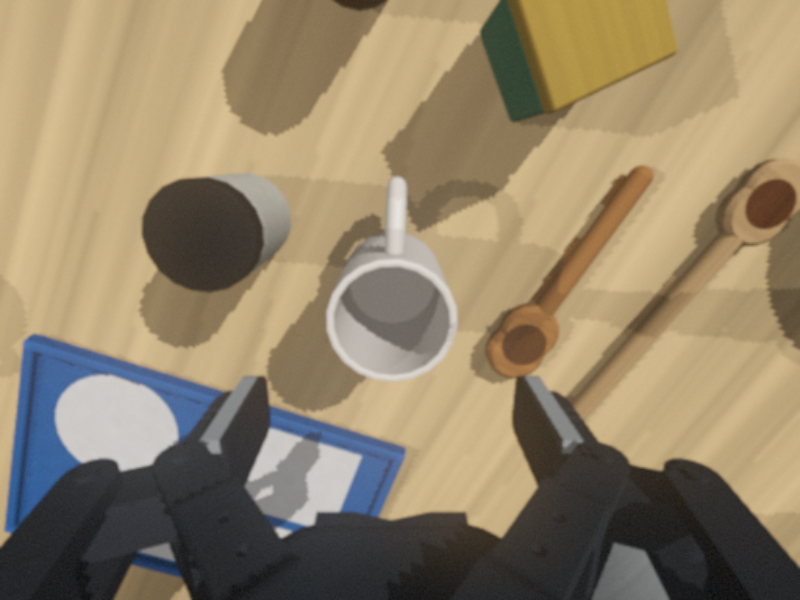

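The wrist view shows the mug rim centred at (392,320) midway between the finger pads (240/540), with the handle straight up at (397,200) out of the way. Descend and grip.

>>> servo_tool:
  commands:
    - [[0,0.8,35],0,85]
    - [[0,0.8,35],0,85]
    - [[0,0,25],0,85]
    - [[0,0,9],0,85]
    - [[0,0,0],0,85]
    - [[0,0,0],0,40]
    - [[0,0,0],0,40]
    - [[0,0,0],0,40]
    - [[0,0,0],0,40]
    - [[0,0,0],0,40]
    - [[0,0,0],0,40]

```text
time_s: 4.08
eef_pos: [0.5409, -0.0773, 0.0581]
eef_rot: [0.001, 0.52, 0.854, 0.0]
wrist_force: [-1.2, 0.5, 6.5]
opening: 0.745
grasp_force: 67.0
```

>>> servo_tool:
  commands:
    - [[0,0,-15],0,40]
    - [[0,0,-30],0,40]
    - [[0,0,-40],0,40]
    - [[0,0,-35],0,40]
    - [[0,0,0],0,40]

```text
time_s: 4.7
eef_pos: [0.5418, -0.0775, 0.1803]
eef_rot: [0.004, 0.52, 0.854, 0.001]
wrist_force: [0.9, -1.2, -3.0]
opening: 0.741
grasp_force: 66.7
```

```bash
python3 go.py .406 -.273 .17 27.4;python3 go.py .406 -.273 .060 27.4
```

```text
t 4.7 p [ 0.5418 -0.0775  0.1803] yaw_y 27.4 q6 -0.84 tilt [ 0.007 -0.003 -1.   ]
turn first 0.0 or -3.142 then shift mm [-111.  -210.6    9.8]
t 4.7 p [ 0.5418 -0.0775  0.1803] yaw_y 27.4 q6 -0.84 tilt [ 0.007 -0.003 -1.   ]
turn first 0.0 or -3.142 then shift mm [-110.4 -211.2  119.8]
```

>>> servo_tool:
  commands:
    - [[-9,-18,0],0,40]
    - [[-15,-30,0],0,40]
    - [[-18,-34,0],0,40]
    - [[-18,-34,0],0,40]
    - [[-18,-34,0],0,40]
    - [[-15,-30,0],0,40]
    - [[-11,-20,0],0,40]
    - [[-7,-11,0],0,40]
    - [[0,0,30],0,40]
    - [[0,0,30],0,40]
    - [[0,0,20],0,40]
    - [[0,0,0],0,40]
    - [[0,0,0],0,40]

```text
time_s: 6.32
eef_pos: [0.4035, -0.2726, 0.0966]
eef_rot: [0.0, 0.519, 0.854, -0.0]
wrist_force: [0.6, -0.7, -1.0]
opening: 0.745
grasp_force: 66.7
```

```bash
python3 go.py .406 -.273 .064 27.4; python3 -c "
from fit import *
C=[shot('side')]
P=pts(C,.405,-.273,.06,.085,.16);z=P[:,2].max();Q=P[P[:,2]>z-.006];print('rim top',z,circ(Q),len(Q))
C=[shot('scene')]
P=pts(C,.405,-.273,.06,.085,.16);z=P[:,2].max();Q=P[P[:,2]>z-.006];print('rim top',z,circ(Q),len(Q))
c=load('side');cv2.imwrite('pics/s2.png',cv2.resize(c['color'][150:350,180:440,::-1],(780,600)))
"
```

```text
t 6.325 p [ 0.4035 -0.2726  0.0966] yaw_y 27.4 q6 -1.32 tilt [ 0. -0. -1.]
turn first 0.0001 or -3.142 then shift mm [-1.5  2.  32.6]
rim top 0.1599674470965057 (array([ 0.4050802 , -0.25829215]), np.float64(0.041992484122922606)) 130
rim top 0.15998477100995592 (array([ 0.41883836, -0.30274499]), np.float64(0.05662134951412579)) 25
```

View pics/s2.png

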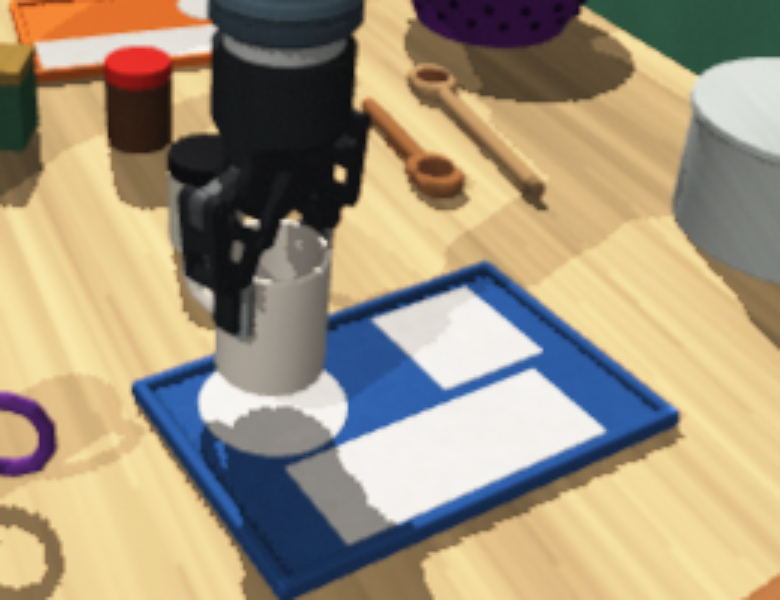

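The mug hangs upright over the disc (mug base at (270,380), disc (273,407)). Lower it gently to contact.

>>> servo_tool:
  commands:
    - [[-1,2,15],0,40]
    - [[0,0,10],0,40]
    - [[0,0,4],0,40]
    - [[0,0,2],0,40]
    - [[0,0,0],0,40]

```text
time_s: 7.05
eef_pos: [0.4057, -0.2725, 0.0652]
eef_rot: [-0.0, 0.52, 0.854, 0.0]
wrist_force: [-1.6, -0.5, -1.5]
opening: 0.744
grasp_force: 66.7
```

>>> servo_tool:
  commands:
    - [[0,0,1],0,40]
    - [[0,0,0.7],0,40]
    - [[0,0,0],0,40]

```text
time_s: 7.42
eef_pos: [0.4058, -0.2726, 0.0641]
eef_rot: [0.0, 0.52, 0.854, -0.0]
wrist_force: [-1.7, 1.6, 3.8]
opening: 0.744
grasp_force: 67.1
```

>>> servo_tool:
  commands:
    - [[0,0,0],0,66]
    - [[0,0,0],0,72]
    - [[0,0,0],0,80]
    - [[0,0,0],0,85]
    - [[0,0,0],0,85]
    - [[0,0,-20],0,85]
    - [[0,0,-40],0,85]
    - [[0,0,-40],0,85]
    - [[0,0,-20],0,85]
    - [[0,0,0],0,85]

```text
time_s: 8.68
eef_pos: [0.4065, -0.2733, 0.1853]
eef_rot: [0.002, 0.52, 0.854, -0.001]
wrist_force: [-0.1, -0.2, 0.8]
opening: 0.998
grasp_force: 0.0
```

```bash
python3 go.py .551 .0795 .15 52; python3 go.py .551 .0795 .15 142
```

```text
t 8.675 p [ 0.4065 -0.2733  0.1853] yaw_y 27.4 q6 -1.31 tilt [ 0.003 -0.003 -1.   ]
turn first -0.4293 or 2.712 then shift mm [103.5 367.   34.6]
t 8.675 p [ 0.4065 -0.2733  0.1853] yaw_y 27.4 q6 -1.31 tilt [ 0.003 -0.003 -1.   ]
turn first 1.1415 or -2.0 then shift mm [ 367.  -103.5   34.6]
```

>>> servo_tool:
  commands:
    - [[0,0,0],-0.1431,85]
    - [[0,0,0],-0.1431,85]
    - [[0,0,0],-0.1431,85]
    - [[6,22,0],0,85]
    - [[12,40,0],0,85]
    - [[12,43,0],0,85]
    - [[12,43,0],0,85]
    - [[12,43,0],0,85]
    - [[12,43,0],0,85]
    - [[12,43,0],0,85]
    - [[12,43,0],0,85]
    - [[8.5,30,15],0,85]
    - [[5,17,20],0,85]
    - [[0,0,0],0,85]

```text
time_s: 10.42
eef_pos: [0.5479, 0.0816, 0.1452]
eef_rot: [-0.003, 0.325, 0.946, -0.001]
wrist_force: [-0.7, -0.1, 0.1]
opening: 0.995
grasp_force: 0.0
```

```bash
python3 go.py .551 .0795 .050 52; python3 -c "
from fit import *
c=shot('wrist','w2.png')
P=pts([c],.551,.0795,.055,.065,.09);print(rect(P),P[:,2].mean(),len(P))
C=[shot('side')];P=pts(C,.405,-.273,.05,.082,.09);print('mug',circ(P),len(P))
C=[shot('scene')];P=pts(C,.405,-.273,.05,.082,.09);print('mug',circ(P),len(P))
"
```

```text
t 10.425 p [0.5479 0.0816 0.1452] yaw_y 52.1 q6 -0.98 tilt [-0.006  0.    -1.   ]
turn first 0.002 or -3.14 then shift mm [-4.2  0.6 95.2]
[549.6  79.5  56.1  56.6  52. ] 0.07365590353917273 5128
mug (array([ 0.40502625, -0.27319302]), np.float64(0.030799611501631494)) 299
mug (array([ 0.40807449, -0.26996826]), np.float64(0.03094533345647304)) 68
```

View pics/w2.png

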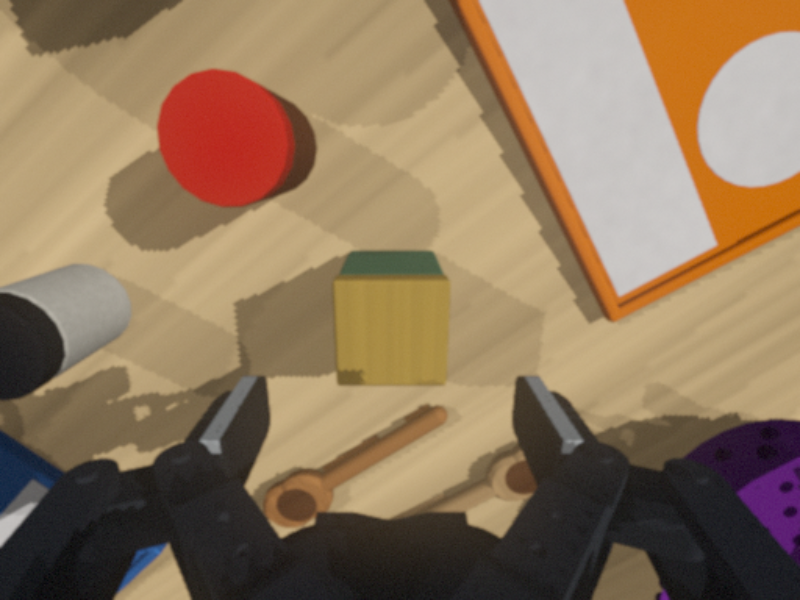

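The wrist view shows the far tin squarely centred at (392,330) between the pads, with the pepper jar at (230,140) well clear. The mug also measures on target on its disc. Descend and grip the tin.

>>> servo_tool:
  commands:
    - [[-3,0,30],0,85]
    - [[0,0,30],0,85]
    - [[0,0,24],0,85]
    - [[0,0,8],0,85]
    - [[0,0,0],0,85]
    - [[0,0,0],0,30]
    - [[0,0,0],0,30]
    - [[0,0,0],0,30]
    - [[0,0,0],0,30]
    - [[0,0,0],0,30]
    - [[0,0,0],0,30]

```text
time_s: 11.95
eef_pos: [0.5534, 0.0785, 0.058]
eef_rot: [0.001, 0.326, 0.946, 0.0]
wrist_force: [-0.9, -0.8, 6.0]
opening: 0.648
grasp_force: 63.1
```

>>> servo_tool:
  commands:
    - [[0,0,-15],0,30]
    - [[0,0,-30],0,30]
    - [[0,0,-40],0,30]
    - [[0,0,-35],0.1554,30]
    - [[0,0,0],0.1554,30]
    - [[0,0,0],0.1554,30]
    - [[0,0,0],0.1554,30]
    - [[0,0,0],0.1554,30]
    - [[0,0,0],0,30]

```text
time_s: 13.08
eef_pos: [0.5524, 0.0787, 0.1774]
eef_rot: [0.0, 0.659, 0.752, 0.0]
wrist_force: [0.8, -0.5, -0.4]
opening: 0.645
grasp_force: 63.8
```

```bash
python3 go.py .545 -.258 .100 7.5
```

```text
t 13.075 p [0.5524 0.0787 0.1774] yaw_y 7.6 q6 -0.2 tilt [ 0.001  0.    -1.   ]
turn first 0.0011 or -3.14 then shift mm [-332.9  -51.4   77.4]
```

>>> servo_tool:
  commands:
    - [[-18,-3,0],0,30]
    - [[-32,-5,0],0,30]
    - [[-40,-6,0],0,30]
    - [[-45,-7,0],0,30]
    - [[-45,-7,0],0,30]
    - [[-45,-7,0],0,30]
    - [[-40,-6,0],0,30]
    - [[-34,-5,0],0,30]
    - [[-22,-3.5,0],0,30]
    - [[-12,-2,0],0,30]
    - [[0,0,25],0,30]
    - [[0,0,30],0,30]
    - [[0,0,22],0,30]
    - [[0,0,0],0,30]
    - [[0,0,0],0,30]

```text
time_s: 14.95
eef_pos: [0.5453, -0.2582, 0.1006]
eef_rot: [0.001, 0.659, 0.752, 0.0]
wrist_force: [0.0, -1.3, -1.4]
opening: 0.646
grasp_force: 63.7
```

```bash
python3 go.py .545 -.258 .064 7.5
```

```text
t 14.95 p [ 0.5453 -0.2582  0.1006] yaw_y 7.5 q6 -0.77 tilt [ 0.001 -0.001 -1.   ]
turn first 0.0006 or -3.141 then shift mm [ 0.3 -0.3 36.6]
```

>>> servo_tool:
  commands:
    - [[0,0,18],0,30]
    - [[0,0,11],0,30]
    - [[0,0,4],0,30]
    - [[0,0,2],0,30]
    - [[0,0,1.5],0,30]
    - [[0,0,0],0,30]

```text
time_s: 15.7
eef_pos: [0.5446, -0.2583, 0.0641]
eef_rot: [-0.0, 0.659, 0.752, -0.0]
wrist_force: [-3.5, 2.3, 5.7]
opening: 0.645
grasp_force: 64.3
```

>>> servo_tool:
  commands:
    - [[0,0,0],0,56]
    - [[0,0,0],0,62]
    - [[0,0,0],0,70]
    - [[0,0,0],0,80]
    - [[0,0,0],0,85]
    - [[0,0,-20],0,85]
    - [[0,0,-40],0,85]
    - [[0,0,-40],0,85]
    - [[0,0,-10],0,85]
    - [[0,0,0],0,85]

```text
time_s: 16.95
eef_pos: [0.5451, -0.2585, 0.1743]
eef_rot: [0.001, 0.659, 0.752, 0.0]
wrist_force: [-0.6, 0.0, -0.2]
opening: 0.998
grasp_force: 0.0
```

```bash
python3 -c "
from fit import *
for n in('scene','side','wrist'):
    P=pts([shot(n)],.545,-.255,.055,.070,.09);print('tin',rect(P),P[:,2].mean(),len(P))
for n in('scene','side'):
    C=[load(n)]
    for nm,x,y,hy,by in(('short',.64,-.02,(-.04,.05),(-.09,-.07)),('long',.71,-.015,(-.12,.03),(.06,.1))):
        P=pts(C,x,y,.14,.006,.022);P=P[abs(P[:,0]-x)<.03]
        H=P[(P[:,1]>hy[0])&(P[:,1]<hy[1])];k=np.polyfit(H[:,1],H[:,0],1);print(n,nm,'x=',k,'ang',np.degrees(np.arctan2(1,k[0])),'y',np.percentile(P[:,1],[0,.5,99.5,100]))
"; python3 go.py .64 -.022 .16 87
```

```text
tin [ 545.3 -252.7   60.5   58.3    6. ] 0.07954048394731682 258
tin [ 543.9 -256.6   58.    58.8    7.7] 0.08062237173112559 690
tin [ 543.3 -255.1   56.1   56.2    7.7] 0.07967376535046491 4417
scene short x= [0.02813378 0.64167635] ang 88.38847799506392 y [-0.10063482 -0.09660991  0.05845643  0.05968936]
scene long x= [0.09587338 0.71232486] ang 84.52359833904163 y [-0.12654367 -0.12369894  0.09985334  0.1015851 ]
side short x= [0.0473163  0.63458255] ang 87.29099640122249 y [-0.10325727 -0.10260671  0.05026203  0.05203033]
side long x= [0.09238049 0.7060673 ] ang 84.72196855997353 y [-0.12913284 -0.12864516  0.08874409  0.09035216]
t 17.1 p [ 0.5438 -0.2576  0.1714] yaw_y 7.5 q6 -0.77 tilt [-0.002  0.002 -1.   ]
turn first -1.388 or 1.754 then shift mm [-83.8 240.3  11.6]
```

```bash
python3 go.py .637 -.022 .15 -2.2
```

```text
t 17.1 p [ 0.5438 -0.2576  0.1714] yaw_y 7.5 q6 -0.77 tilt [-0.002  0.002 -1.   ]
turn first 0.1688 or -2.973 then shift mm [239.   84.2  21.6]
```

>>> servo_tool:
  commands:
    - [[0,0,-10],0.1688,85]
    - [[20,7,0],0,80]
    - [[38,13.4,0],0,70]
    - [[42,14.8,0],0,60]
    - [[42,14.8,0],0,50]
    - [[42,14.8,0],0,45]
    - [[32,11.3,15],0,45]
    - [[23,8.1,17],0,45]
    - [[0,0,0],0,45]
    - [[0,0,0],0,45]

```text
time_s: 18.35
eef_pos: [0.6376, -0.0222, 0.1506]
eef_rot: [-0.0, 0.72, 0.694, -0.0]
wrist_force: [0.1, -0.4, -0.6]
opening: 0.529
grasp_force: 0.0
```

```bash
cat > sp.py <<'E'
from fit import *
import sys
x,y,a,L=map(float,sys.argv[1:5])   # approx centre, axis angle (deg), length; measure handle relative
c=shot('wrist');d=np.array([np.cos(np.radians(a)),np.sin(np.radians(a))]);n=np.array([-d[1],d[0]])
P=pts([c],x,y,L,float(sys.argv[5]) if len(sys.argv)>5 else .007,.024);D=P[:,:2]-[x,y];s=D@d;w=D@n
m=abs(w)<.03;s,w=s[m],w[m];print('extent along',np.percentile(s,[.3,99.7]),len(s))
h=(abs(s)<.03)
for k in range(3):
    f=np.polyfit(s[h],w[h],1);h&=abs(w-np.polyval(f,s))<.009
print('width',np.percentile(w[h]-np.polyval(f,s[h]),[1,99]),'offset at 0',f[1],'axis ang',a+np.degrees(np.arctan(f[0])),'centre',np.array([x,y])+f[1]*n)
E
python3 sp.py .637 -.022 87.8 .1; python3 go.py .637 -.022 .05 -2.2;python3 -c "
from h import *
c=load('wrist');cv2.imwrite('pics/w3.png',cv2.resize(c['color'][:,:,::-1],(640,480)))"
```

```text
extent along [-0.07826947  0.07842439] 2997
width [-0.00759228  0.00773231] offset at 0 0.0011614334535438398 axis ang 86.6132821557709 centre [ 0.63583942 -0.02195542]
t 18.4 p [ 0.6379 -0.0229  0.1512] yaw_y -2.1 q6 -0.18 tilt [-0. -0. -1.]
turn first 0.0011 or -3.141 then shift mm [  0.8  -0.9 101.2]
```

View pics/w3.png

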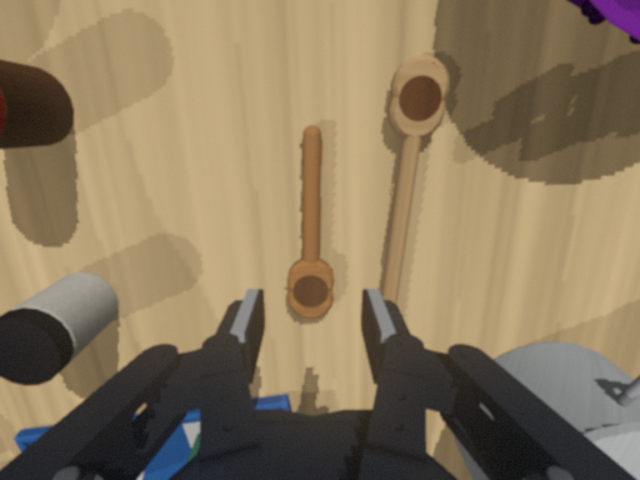

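The wrist view shows the short spoon handle at (312,195) and the long spoon at (405,200). The spoon lies along the finger plane, centred between the pads (about 312). Descend.

>>> servo_tool:
  commands:
    - [[1,-1.9,30],0.012,45]
    - [[0,0,40],0,45]
    - [[0,0,30],0,45]
    - [[0,0,15],0,45]
    - [[0,0,5],0,45]
    - [[0,0,0],0,45]
    - [[0,0,0],0,45]

```text
time_s: 19.27
eef_pos: [0.6372, -0.0218, 0.0326]
eef_rot: [0.001, 0.725, 0.689, 0.001]
wrist_force: [-0.1, 1.0, -0.4]
opening: 0.526
grasp_force: 0.0
```

>>> servo_tool:
  commands:
    - [[0,-1,4],0,45]
    - [[0,0,3.5],0,45]
    - [[0,0,0],0,45]
    - [[0,0,0],0,28]
    - [[0,0,0],0,20]
    - [[0,0,0],0,20]

```text
time_s: 20.02
eef_pos: [0.6352, -0.0216, 0.0237]
eef_rot: [0.0, 0.725, 0.689, 0.0]
wrist_force: [1.2, 0.3, 0.2]
opening: 0.235
grasp_force: 0.0
```

>>> servo_tool:
  commands:
    - [[0,0,0],0,10]
    - [[0,0,0],0,0]
    - [[0,0,0],0,0]
    - [[0,0,0],0,0]
    - [[0,0,0],0,0]

```text
time_s: 20.65
eef_pos: [0.6354, -0.0216, 0.0238]
eef_rot: [0.0, 0.725, 0.689, 0.0]
wrist_force: [0.4, 0.8, 3.0]
opening: 0.137
grasp_force: 59.0
```

>>> servo_tool:
  commands:
    - [[0,0,-10],0,0]
    - [[0,0,-25],0,0]
    - [[0,0,-40],0,0]
    - [[0,0,-40],0,0]
    - [[0,0,-25],0,0]
    - [[0,0,0],0.14,0]
    - [[0,0,0],0.17,0]
    - [[0,0,0],0.17,0]
    - [[0,0,0],0.17,0]
    - [[0,0,0],0.17,0]
    - [[0,0,0],0.17,0]
    - [[0,0,0],0.17,0]
    - [[0,0,0],0.17,0]
    - [[0,0,0],0.06,0]
    - [[0,0,0],0,0]

```text
time_s: 22.52
eef_pos: [0.6349, -0.0215, 0.1638]
eef_rot: [-0.0, 0.998, 0.065, -0.0]
wrist_force: [0.3, -0.4, -1.1]
opening: 0.137
grasp_force: 58.6
```

```bash
python3 sp.py .635 -.022 7 .11 .08; python3 -c "
from fit import *
for n in('scene','side'):
    P=pts([shot(n)],.635,-.022,.11,.118,.152);P=P[abs(P[:,1]+.022)<.035]
    print(n,rect(P),P[:,2].min(),P[:,2].max(),len(P),P[:,0].min(),P[:,0].max())
"; python3 go.py .486 -.345 .16 -82.5
```

```text
scene [636.1 -22.3  40.7 155.6  88.7] 0.13969958343479827 0.15199970227330423 153 0.5580374935193553 0.7142116472710257
side [633.7 -34.5 155.3  26.6   4.1] 0.14078744867848458 0.15197615740728648 185 0.5554563266817861 0.710383144129376
t 22.675 p [ 0.635  -0.0215  0.1637] yaw_y -82.5 q6 1.22 tilt [-0. -0. -1.]
turn first 0.0007 or -3.141 then shift mm [-190.   301.3    3.7]Traceback (most recent call last):
  File "sp.py", line 6, in <module>
    m=abs(w)<.03;s,w=s[m],w[m];print('extent along',np.percentile(s,[.3,99.7]),len(s))
                                                    ~~~~~~~~~~~~~^^^^^^^^^^^^^
    return _quantile_unchecked(
        a, q, axis, out, overwrite_input, method, keepdims, weights)
    return _ureduce(a,
                    func=_quantile_ureduce_func,
    ...<5 lines>...
                    overwrite_input=overwrite_input,
                    method=method)
    r = func(a, **kwargs)
    result = _quantile(arr,
                       quantiles=q,
    ...<2 lines>...
                       out=out,
                       weights=wgt)
    slices_having_nans = np.isnan(arr[-1, ...])
                                  ~~~^^^^^^^^^
IndexError: index -1 is out of bounds for axis 0 with size 0
```

>>> servo_tool:
  commands:
    - [[-12,19,0],0,0]
    - [[-20,31.7,0],0,0]
    - [[-24,38,0],0,0]
    - [[-26,41.2,0],0,0]
    - [[-26,41.2,0],0,0]
    - [[-26,41.2,0],0,0]
    - [[-24,38,0],0,0]
    - [[-20,31.7,0],0,0]
    - [[-12,19.3,0],0,0]
    - [[0,0,20],0,0]
    - [[0,0,30],0,0]
    - [[0,0,20],0,0]
    - [[0,0,0],0,0]
    - [[0,0,0],0,0]

```text
time_s: 24.42
eef_pos: [0.4866, -0.3448, 0.0941]
eef_rot: [0.0, 0.998, 0.066, 0.0]
wrist_force: [-0.7, -0.2, 0.2]
opening: 0.141
grasp_force: 58.6
```

```bash
python3 go.py .486 -.345 .0305 -82.5; python3 -c "
from fit import *
c=shot('side');shot('scene');cv2.imwrite('pics/s4.png',cv2.resize(c['color'][150:350,180:440,::-1],(780,600)))"
```

```text
t 24.425 p [ 0.4866 -0.3448  0.0941] yaw_y -82.5 q6 0.62 tilt [ 0.001 -0.001 -1.   ]
turn first 0.0005 or -3.141 then shift mm [-0.6  0.1 63.6]
```

View pics/s4.png

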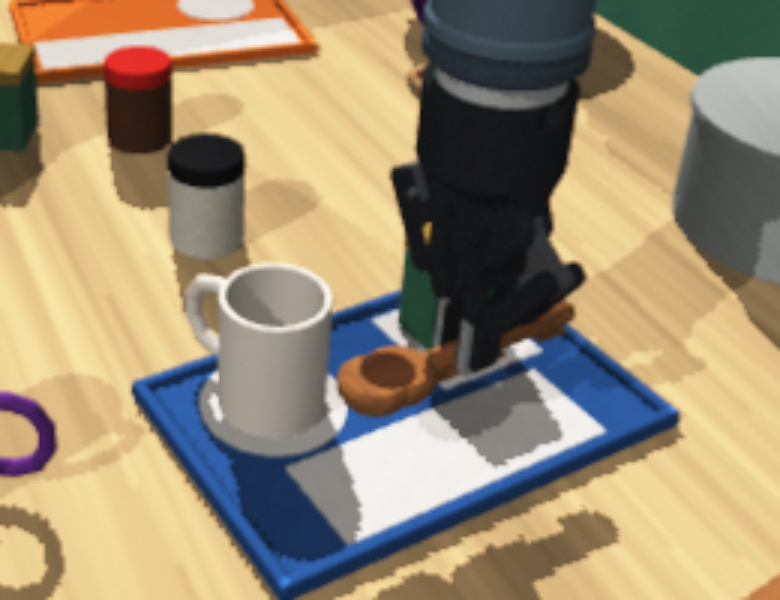

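The side view shows the spoon level and parallel over the stripe (bowl (390,375), handle end (570,310)), with the mug and tin standing in place. Lower it.

>>> servo_tool:
  commands:
    - [[-0.5,0,25],0,0]
    - [[0,0,20],0,0]
    - [[0,0,10],0,0]
    - [[0,0,4],0,0]
    - [[0,0,2],0,0]
    - [[0,0,0],0,0]
    - [[0,0,0],0,0]

```text
time_s: 25.4
eef_pos: [0.4857, -0.3453, 0.0331]
eef_rot: [0.0, 0.998, 0.065, 0.0]
wrist_force: [-0.5, -0.8, 0.1]
opening: 0.14
grasp_force: 58.6
```

>>> servo_tool:
  commands:
    - [[0,0,1.5],0,0]
    - [[0,0,1],0,0]
    - [[0,0,0.5],0,0]
    - [[0,0,0],0,0]

```text
time_s: 25.9
eef_pos: [0.4854, -0.345, 0.0298]
eef_rot: [-0.0, 0.998, 0.065, -0.0]
wrist_force: [-2.1, 1.6, 2.3]
opening: 0.142
grasp_force: 59.2
```

>>> servo_tool:
  commands:
    - [[0,0,0],0,16]
    - [[0,0,0],0,22]
    - [[0,0,0],0,30]
    - [[0,0,0],0,36]
    - [[0,0,0],0,36]
    - [[0,0,-10],0,36]
    - [[0,0,-30],0,36]
    - [[0,0,-40],0,36]
    - [[0,0,-40],0,40]
    - [[0,0,-25],0,50]
    - [[0,0,0],0,60]

```text
time_s: 27.28
eef_pos: [0.4867, -0.3463, 0.178]
eef_rot: [0.002, 0.998, 0.065, 0.002]
wrist_force: [-0.3, 0.6, 0.1]
opening: 0.701
grasp_force: 0.0
```

```bash
python3 sp.py .486 -.345 7.5 .1 .0125; for a in 0 30 -30; do python3 go.py .436 -.083 .15 $a|tail -1; done; python3 -c "
from fit import *
c=load('wrist')
for nm,x,y in(('salt',.436,-.083),('pep',.437,.078)):
  for n in ('wrist','scene','side'):
    P=pts([load(n) if n=='wrist' else shot(n)],x,y,.045,.065,.09); print(nm,n,rect(P) if len(P)>20 else 0,len(P))"
```

```text
extent along [-0.0792823   0.07733141] 2594
width [-0.00703878  0.00724583] offset at 0 0.00020141707839708528 axis ang 8.071075273608763 centre [ 0.48597371 -0.34480031]
turn first -1.4403 or 1.701 then shift mm [262.5 -49.9  25.3]
turn first 1.1777 or -1.964 then shift mm [-252.3  -88.    25.3]
turn first -0.9167 or 2.225 then shift mm [ 202.4 -174.5   25.3]
salt wrist 0 0
salt scene [436.8 -82.   56.8  54.4  65.7] 200
salt side [434.4 -84.4  56.2  53.7  69.3] 372
pep wrist 0 0
pep scene [437.9  79.   56.2  52.5  42.2] 240
pep side [437.   75.   57.4  52.9  23.9] 259
```

>>> servo_tool:
  commands:
    - [[0,0,0],-0.1833,70]
    - [[0,0,0],-0.1833,85]
    - [[0,0,0],-0.1833,85]
    - [[0,0,0],-0.1833,85]
    - [[0,0,0],-0.1837,85]
    - [[20,-17.2,0],0,85]
    - [[34,-29.3,0],0,85]
    - [[38,-32.8,0],0,85]
    - [[38,-32.8,0],0,85]
    - [[34,-29.3,0],0,85]
    - [[24,-20.7,12],0,85]
    - [[14,-12.1,13],0,85]
    - [[0,0,0],0,85]
    - [[0,0,0],0,85]

```text
time_s: 29.28
eef_pos: [0.436, -0.0839, 0.1497]
eef_rot: [0.0, 0.866, 0.5, -0.0]
wrist_force: [-0.3, -0.4, -0.5]
opening: 0.993
grasp_force: 0.0
```

```bash
python3 -c "
from fit import *
c=shot('wrist');P=pts([c],.436,-.083,.045,.065,.09); print(rect(P),P[:,:2].mean(0),len(P))"; python3 go.py .436 -.083 .055 -30
```

```text
[434.2 -83.1  55.   54.7  61.8] [ 0.43521968 -0.08155969] 3841
t 29.325 p [ 0.4362 -0.0842  0.1499] yaw_y -30.0 q6 0.07 tilt [ 0.001 -0.001 -1.   ]
turn first -0.0007 or 3.141 then shift mm [ 0.9 -0.8 94.9]
```

>>> servo_tool:
  commands:
    - [[0,-1,30],0,85]
    - [[0,0,30],0,85]
    - [[0,0,22],0,85]
    - [[0,0,10],0,85]
    - [[0,0,0],0,85]
    - [[0,0,0],0,30]
    - [[0,0,0],0,30]
    - [[0,0,0],0,30]
    - [[0,0,0],0,30]
    - [[0,0,0],0,30]
    - [[0,0,0],0,30]

```text
time_s: 30.7
eef_pos: [0.4355, -0.0829, 0.0588]
eef_rot: [0.001, 0.866, 0.5, 0.0]
wrist_force: [-1.6, -0.3, 4.2]
opening: 0.644
grasp_force: 63.0
```

>>> servo_tool:
  commands:
    - [[0,0,-15],0,30]
    - [[0,0,-30],0,30]
    - [[0,0,-40],0,30]
    - [[0,0,-35],0,30]
    - [[0,0,0],0,30]

```text
time_s: 31.32
eef_pos: [0.4367, -0.0834, 0.1813]
eef_rot: [0.003, 0.866, 0.5, 0.002]
wrist_force: [0.0, -0.1, -2.9]
opening: 0.638
grasp_force: 63.9
```

```bash
python3 go.py .597 .315 .100 -30
```

```text
t 31.325 p [ 0.4367 -0.0834  0.1813] yaw_y -30.0 q6 0.07 tilt [ 0.007 -0.003 -1.   ]
turn first 0.0005 or -3.141 then shift mm [425.1 -61.   81. ]
```

>>> servo_tool:
  commands:
    - [[16,-2.3,0],0,30]
    - [[30,-4.3,0],0,30]
    - [[38,-5.5,0],0,30]
    - [[42,-6,0],0,30]
    - [[42,-6,0],0,30]
    - [[42,-6,0],0,30]
    - [[42,-6,0],0,30]
    - [[42,-6,0],0,30]
    - [[42,-6,0],0,30]
    - [[38,-5.5,0],0,30]
    - [[30,-4.3,0],0,30]
    - [[21,-3,0],0,30]
    - [[0,0,20],0,30]
    - [[0,0,30],0,30]
    - [[0,0,25],0,30]
    - [[0,0,0],0,30]
    - [[0,0,0],0,30]

```text
time_s: 33.45
eef_pos: [0.5943, 0.3154, 0.1025]
eef_rot: [0.0, 0.866, 0.5, -0.0]
wrist_force: [0.5, 0.4, -1.2]
opening: 0.64
grasp_force: 63.9
```

```bash
python3 go.py .597 .315 .0648 -30
```

```text
t 33.45 p [0.5943 0.3154 0.1025] yaw_y -30.0 q6 0.84 tilt [-0. -0. -1.]
turn first -0.0003 or 3.141 then shift mm [ 1.   2.6 37.7]
```

>>> servo_tool:
  commands:
    - [[1,2.6,17],0,30]
    - [[0,0,12],0,30]
    - [[0,0,4],0,30]
    - [[0,0,2],0,30]
    - [[0,0,1.5],0,30]
    - [[0,0,0.5],0,30]
    - [[0,0,0],0,30]

```text
time_s: 34.33
eef_pos: [0.5973, 0.3157, 0.0659]
eef_rot: [0.0, 0.866, 0.5, 0.0]
wrist_force: [-0.7, 0.8, -1.5]
opening: 0.645
grasp_force: 63.9
```

>>> servo_tool:
  commands:
    - [[0,0,1],0,30]
    - [[0,0,0.6],0,30]
    - [[0,0,0],0,30]

```text
time_s: 34.7
eef_pos: [0.5974, 0.3157, 0.0649]
eef_rot: [0.0, 0.866, 0.5, 0.0]
wrist_force: [-2.6, 0.2, 6.5]
opening: 0.638
grasp_force: 64.6
```

>>> servo_tool:
  commands:
    - [[0,0,0],0,56]
    - [[0,0,0],0,62]
    - [[0,0,0],0,70]
    - [[0,0,0],0,80]
    - [[0,0,0],0,85]
    - [[0,0,-20],0,85]
    - [[0,0,-40],0,85]
    - [[0,0,-40],0,85]
    - [[0,0,-10],0,85]
    - [[0,0,0],0,70]

```text
time_s: 35.95
eef_pos: [0.5975, 0.3158, 0.1754]
eef_rot: [0.0, 0.866, 0.5, 0.001]
wrist_force: [-0.6, -0.1, -0.4]
opening: 0.823
grasp_force: 0.0
```

```bash
python3 -c "
from fit import *
for n in ('wrist','scene','side'):
    P=pts([shot(n)],.597,.315,.045,.07,.09); print(n,rect(P) if len(P)>20 else 0,len(P))"; python3 go.py .7085 -.014 .16 -5.4
```

```text
wrist [596.7 315.1  55.2  54.4  62. ] 3266
scene [599.3 316.6  56.5  55.   38.8] 399
side [597.7 309.2  51.5  54.5  89.1] 153
t 36.1 p [0.596  0.3152 0.1721] yaw_y -30.0 q6 0.83 tilt [-0.003 -0.001 -1.   ]
turn first -0.4291 or 2.712 then shift mm [-317.2  143.    12.1]
```

>>> servo_tool:
  commands:
    - [[0,0,0],-0.1431,60]
    - [[0,0,0],-0.143,50]
    - [[0,0,0],-0.143,45]
    - [[-18,8.1,0],0,45]
    - [[-34,15.3,0],0,45]
    - [[-40,18,0],0,45]
    - [[-42,19,0],0,45]
    - [[-42,19,0],0,45]
    - [[-42,19,0],0,45]
    - [[-40,18,0],0,45]
    - [[-34,15.3,6],0,45]
    - [[-25,11.3,6],0,45]
    - [[0,0,0],0,45]
    - [[0,0,0],0,45]

```text
time_s: 37.85
eef_pos: [0.7092, -0.0131, 0.1614]
eef_rot: [-0.001, 0.74, 0.673, -0.0]
wrist_force: [-0.2, -0.5, -0.2]
opening: 0.529
grasp_force: 0.0
```

```bash
python3 sp.py .7085 -.014 84.6 .14; python3 go.py .7085 -.014 .0325 -5.4;python3 -c "
from h import *
c=load('wrist');cv2.imwrite('pics/w5.png',cv2.resize(c['color'][:,:,::-1],(640,480)))"
```

```text
extent along [-0.10998379  0.1132635 ] 4195
width [-0.00630553  0.00643439] offset at 0 0.0013405472035937572 axis ang 84.49856292897613 centre [ 0.7071654  -0.01387384]
t 37.9 p [ 0.7093 -0.0126  0.1618] yaw_y -5.4 q6 -0.09 tilt [-0.001  0.    -1.   ]
turn first 0.0002 or -3.141 then shift mm [ -1.6  -0.6 129.3]
```

View pics/w5.png

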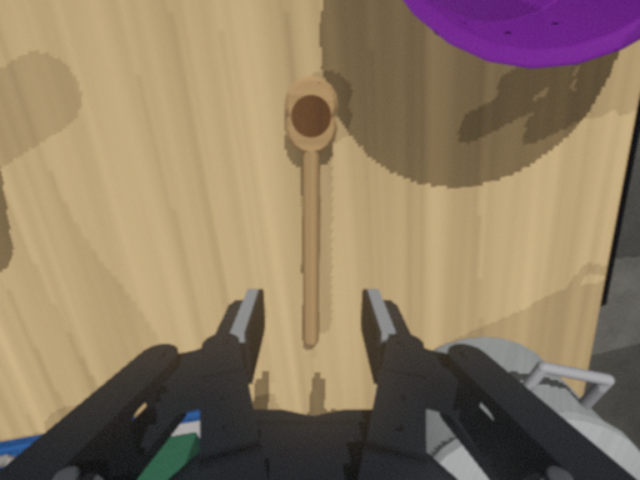

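The wrist view shows the long spoon vertical at column 311, with its bowl at (311,115) and handle end at (310,342), midway between the pads (264/362). Descend.

>>> servo_tool:
  commands:
    - [[-0.5,-2,30],0,45]
    - [[0,0,40],0,45]
    - [[0,0,35],0,45]
    - [[0,0,20],0,45]
    - [[0,0,5],0,45]
    - [[0,0,0],0,45]
    - [[0,0,0],0,45]

```text
time_s: 38.78
eef_pos: [0.7088, -0.0139, 0.0339]
eef_rot: [0.001, 0.74, 0.673, 0.001]
wrist_force: [-0.3, -0.1, 0.6]
opening: 0.525
grasp_force: 0.0
```

>>> servo_tool:
  commands:
    - [[0.5,-1,5],0,45]
    - [[0,0,4],0,45]
    - [[0,0,0],0,30]
    - [[0,0,0],0,20]
    - [[0,0,0],0,10]
    - [[0,0,0],0,0]
    - [[0,0,0],0,0]
    - [[0,0,0],0,0]

```text
time_s: 39.78
eef_pos: [0.7068, -0.0132, 0.0231]
eef_rot: [0.0, 0.74, 0.673, 0.0]
wrist_force: [-1.0, -0.8, 0.6]
opening: 0.139
grasp_force: 58.6
```

>>> servo_tool:
  commands:
    - [[0,0,-10],0,0]
    - [[0,0,-25],0,0]
    - [[0,0,-40],0,0]
    - [[0,0,-40],0,0]
    - [[0,0,-25],0,0]
    - [[0,-20,0],0,0]
    - [[0,-30,0],0,0]
    - [[0,-30,0],0,0]
    - [[0,-20,0],-0.14,0]
    - [[0,0,0],-0.17,0]
    - [[0,0,0],-0.17,0]
    - [[0,0,0],-0.17,0]
    - [[0,0,0],-0.17,0]
    - [[0,0,0],-0.17,0]
    - [[0,0,0],-0.17,0]
    - [[0,0,0],-0.17,0]
    - [[0,0,0],-0.17,0]
    - [[0,0,0],-0.055,0]
    - [[0,0,0],0,0]
    - [[0,0,0],0,0]

```text
time_s: 42.28
eef_pos: [0.6074, -0.0038, 0.1641]
eef_rot: [0.001, 0.056, 0.998, -0.0]
wrist_force: [-0.3, 0.1, -1.0]
opening: 0.14
grasp_force: 58.7
```

```bash
python3 go.py .517 .240 .10 83.7; python3 -c "
from fit import *
x,y=ctrl.get_obs()['eef_pos'][:2]
for n in('scene','side'):
    P=pts([shot(n)],x,y,.14,.11,.156);D=(P[:,:2]-[x,y]);a=np.radians(-6.4);s=D@[np.cos(a),np.sin(a)];w=D@[-np.sin(a),np.cos(a)];m=(abs(w)<.025)
    print(n,s[m].min(),s[m].max(),P[m,2].min(),'z at handle',P[m&(s>.05),2].mean(),'bowl',P[m&(s<-.06),2].mean(),m.sum(), 'w bowl',w[m&(s<-.07)].mean(),'w handle',w[m&(s>.06)].mean())"
```

```text
t 42.275 p [ 0.6074 -0.0038  0.1641] yaw_y 83.6 q6 -1.66 tilt [ 0.001 -0.    -1.   ]
turn first -0.0013 or 3.14 then shift mm [116.7 232.5  63.9]
scene -0.11208434447954756 0.11591007312997936 0.140360202520623 z at handle 0.15137525751481817 bowl 0.15226247102181922 433 w bowl 0.007327869409678098 w handle 0.0047912857689141105
side -0.11383491811664526 0.11225562258887724 0.14129109983030277 z at handle 0.15065853867080534 bowl 0.15091328203064402 467 w bowl -0.01484610780876732 w handle -0.0064428860159662284
```

>>> servo_tool:
  commands:
    - [[10,20,0],0,0]
    - [[17,34,0],0,0]
    - [[20,40,0],0,0]
    - [[20,40,0],0,0]
    - [[20,40,0],0,0]
    - [[16,32,0],0,0]
    - [[13.7,26.5,10],0,0]
    - [[0,0,24],0,0]
    - [[0,0,20],0,0]
    - [[0,0,10],0,0]
    - [[0,0,0],0,0]
    - [[0,0,0],0,0]

```text
time_s: 43.88
eef_pos: [0.5171, 0.2404, 0.0998]
eef_rot: [0.001, 0.055, 0.998, 0.0]
wrist_force: [-0.2, -0.4, -0.0]
opening: 0.139
grasp_force: 58.7
```

```bash
python3 go.py .517 .240 .0295 83.7; python3 -c "
from h import *
c=shot('scene');cv2.imwrite('pics/s6.png',cv2.resize(c['color'][190:320,230:400,::-1],(784,600)))"
```

```text
t 43.875 p [0.5171 0.2404 0.0998] yaw_y 83.7 q6 -1.23 tilt [ 0.001  0.    -1.   ]
turn first -0.0003 or 3.141 then shift mm [ 0.2 -0.4 70.3]
```

View pics/s6.png

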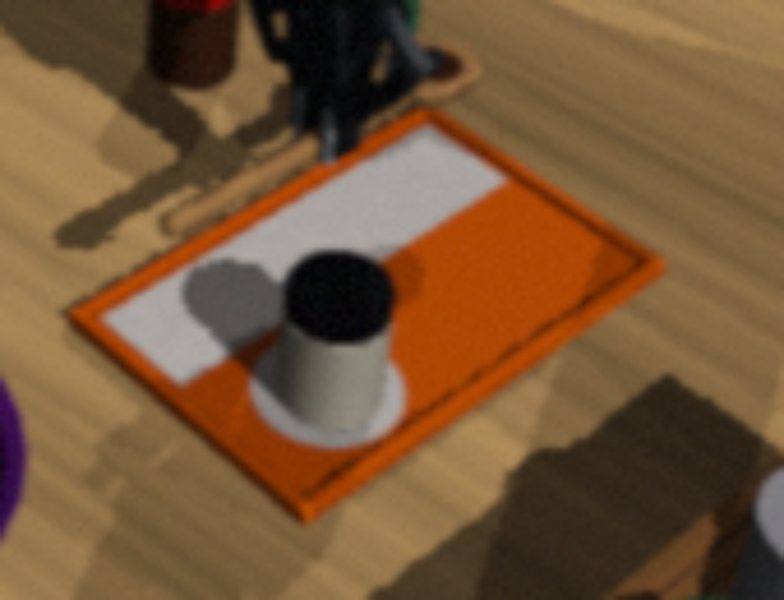

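The salt jar stands on its disc (base (330,410)). The spoon ((170,220)-(470,65)) hangs parallel above the stripe, and its offset in the view comes from its height. Lower it.

>>> servo_tool:
  commands:
    - [[0,0,25],0,0]
    - [[0,0,22],0,0]
    - [[0,0,12],0,0]
    - [[0,0,5],0,0]
    - [[0,0,3],0,0]
    - [[0,0,0],0,0]
    - [[0,0,0],0,0]

```text
time_s: 44.8
eef_pos: [0.5171, 0.2403, 0.0326]
eef_rot: [0.0, 0.055, 0.998, 0.0]
wrist_force: [0.3, 0.4, -0.2]
opening: 0.139
grasp_force: 58.7
```

>>> servo_tool:
  commands:
    - [[0,0,1.5],0,0]
    - [[0,0,1.3],0,0]
    - [[0,0,0.6],0,0]
    - [[0,0,0],0,0]

```text
time_s: 45.3
eef_pos: [0.5168, 0.2402, 0.029]
eef_rot: [0.0, 0.055, 0.998, 0.0]
wrist_force: [-1.7, -0.3, 4.7]
opening: 0.146
grasp_force: 59.4
```

>>> servo_tool:
  commands:
    - [[0,0,0],0,16]
    - [[0,0,0],0,22]
    - [[0,0,0],0,30]
    - [[0,0,0],0,36]
    - [[0,0,0],0,36]
    - [[0,0,-10],0,36]
    - [[0,0,-30],0,36]
    - [[0,0,-40],0,36]
    - [[0,0,-40],0,40]
    - [[0,0,-40],0,50]
    - [[0,0,0],0,50]
    - [[0,0,0],0,50]

```text
time_s: 46.8
eef_pos: [0.5163, 0.2401, 0.1887]
eef_rot: [0.0, 0.055, 0.998, 0.0]
wrist_force: [0.3, 0.0, -0.0]
opening: 0.587
grasp_force: 0.0
```

```bash
python3 sp.py .517 .240 -6.4 .14 .0125; python3 -c "
from fit import *
for n in('scene','side'):
    c=shot(n,n+'9.png')
    P=pts([c],.406,-.273,.05,.082,.09);print('mug',circ(P),len(P))
    for nm,x,y in(('tin',.545,-.255),('salt',.597,.315),('pep',.437,.078)): P=pts([c],x,y,.05,.07,.09);print(nm,rect(P) if len(P)>9 else 0)"
```

```text
extent along [-0.11299414  0.11065851] 3639
width [-0.00629465  0.00670761] offset at 0 -0.0006981603015294787 axis ang -6.909271916187051 centre [0.51692218 0.23930619]
mug (array([ 0.40784318, -0.27007455]), np.float64(0.030335811767076216)) 76
tin [ 544.  -253.8   62.7   61.9    7.7]
salt [599.7 316.   56.4  54.9  66.4]
pep [439.5  79.9  58.2  53.2  13.4]
mug (array([ 0.40514881, -0.27326224]), np.float64(0.030796250691002156)) 299
tin [ 543.6 -256.3   57.4   56.9    7.2]
salt [596.6 309.7  51.9  55.6  72.4]
pep [436.   75.3  54.2  52.1   9.1]
```

View pics/scene9.png

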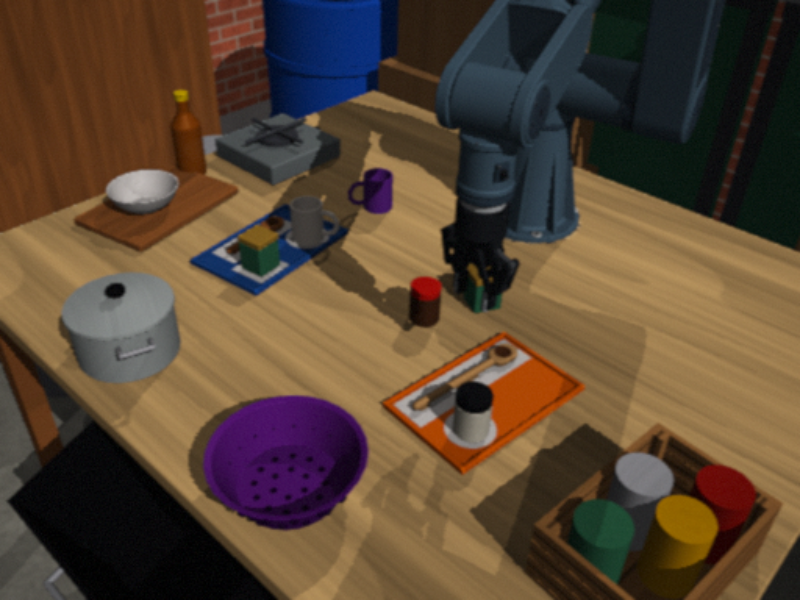

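View pics/side9.png

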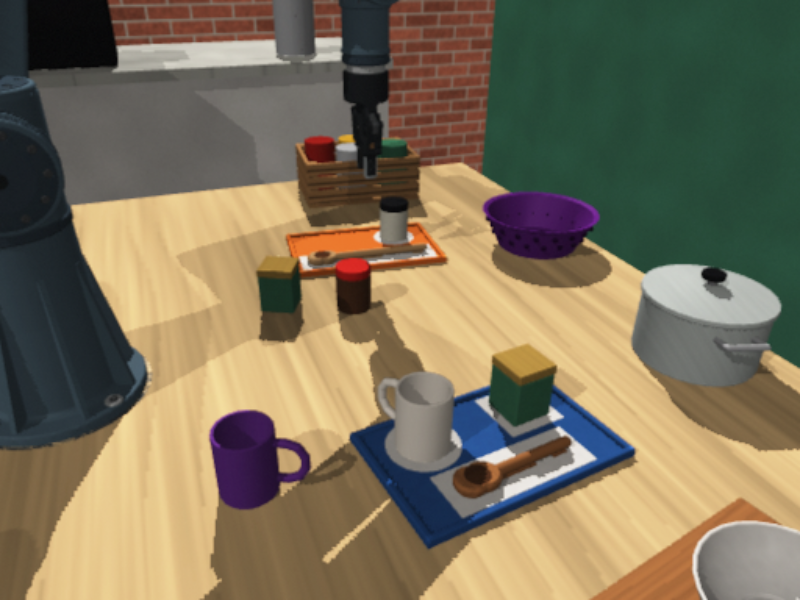

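Both views show every item on its mark. On blue, the mug is at (423,420), the tin at (522,385) and the spoon at (515,465) in the side view. On orange, the jar is at (473,415) and the spoon at (465,375) in the scene view. The pepper jar is unmoved at (425,301) in the scene view, and the gripper is clear.

```bash
python3 -c "
from bench import ctrl
print(ctrl.hand_in())"
```

```text
the job is handed in; nothing more can be done
None
```

I made up both kits in the order asked and handed the job in at about 47 s of the 131 s allowed: every item measured within its white mark with the gripper clear, and the pepper jar stands where it was.

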